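# Seal the seedling tank by running a fingertip along its tabs

## Task

Seal the lid of the seedling tank: with your fingertips, run along the curved row of green tabs on its front edge, starting at the blue plug and going to the yellow vent cap, and gently press every tab fully down in turn, skipping none. Only touch and press: lift and move nothing, leave the net cups, bottles and tray things where they are, and finish with the hand clear of everything.

Things in the scene. Friction and masses are not known exactly. Their poses are not given: they have to be found in the camera images.
- tank: Seedling tank fixed on the counter, about 340 (y) x 220 mm (x): clear walls, white deck, deck top 110 mm above the origin (underside centre). x points from the bowed front edge to the straight back. Seven green seal tabs, 36 mm apart, follow the bow on a 220 mm radius arc about x = +120 mm, y = 0. Behind them three 45 mm holes; net cups in the outer two, seedlings to 27 mm above the deck.
- blue_plug: Round blue plug fixed on the deck at one end of the row of tabs, 22 mm across, 10 mm high; origin at its underside's centre on the deck, 41 mm from the middle of the nearest tab. It may be at either end of the row.
- vent_cap: Round yellow vent cap fixed at the other end of the row, same size and origin as the blue plug.
- tab_1_top (a point): Middle of the top of green tab 1; moves with the tab. Tabs are numbered from the tank's +y end (1) to its -y end (7), wherever the blue plug is. Each is 16 mm wide, 34 mm long: a 10 mm flat in the middle, 8 mm above the deck at joint 0, and to each end a ramp 12 mm long falling 6 mm, so a finger can slide from tab to tab. Site y runs along the row, x towards the back, z up.
- seal_tab_1 (a joint): How far tab 1 is pressed down, m: 0 to about 0.001 at the start, 0.007 is fully down (flat 1 mm above the deck). It moves straight down, needs about 2.5 N, stays where it is left, with no spring.
- tab_2_top (a point): Middle of the top of green tab 2; moves with the tab. Same size and axes as tab 1.
- seal_tab_2 (a joint): How far tab 2 is pressed down, m: 0 to about 0.001 at the start, 0.007 is fully down (flat 1 mm above the deck). As tab 1.
- tab_3_top (a point): Middle of the top of green tab 3; moves with the tab. Same size and axes as tab 1.
- seal_tab_3 (a joint): How far tab 3 is pressed down, m: 0 to about 0.001 at the start, 0.007 is fully down (flat 1 mm above the deck). As tab 1.
- tab_4_top (a point): Middle of the top of green tab 4; moves with the tab. Same size and axes as tab 1.
- seal_tab_4 (a joint): How far tab 4 is pressed down, m: 0 to about 0.001 at the start, 0.007 is fully down (flat 1 mm above the deck). As tab 1.
- tab_5_top (a point): Middle of the top of green tab 5; moves with the tab. Same size and axes as tab 1.
- seal_tab_5 (a joint): How far tab 5 is pressed down, m: 0 to about 0.001 at the start, 0.007 is fully down (flat 1 mm above the deck). As tab 1.
- tab_6_top (a point): Middle of the top of green tab 6; moves with the tab. Same size and axes as tab 1.
- seal_tab_6 (a joint): How far tab 6 is pressed down, m: 0 to about 0.001 at the start, 0.007 is fully down (flat 1 mm above the deck). As tab 1.
- tab_7_top (a point): Middle of the top of green tab 7; moves with the tab. Same size and axes as tab 1.
- seal_tab_7 (a joint): How far tab 7 is pressed down, m: 0 to about 0.001 at the start, 0.007 is fully down (flat 1 mm above the deck). As tab 1.
- net_cup_a: Loose black net cup with a seedling hanging in the deck hole at the tank's +y side; lip 54 mm across; origin at its foot, 52 mm below the deck top. Leave alone.
- net_cup_b: The same in the hole at the tank's -y side. Leave alone.
- ph_pen: Loose green and black pH pen, 150 x 30 x 18 mm, lying in the white test tray (180 x 200 x 22 mm, on the counter); origin at its underside's centre. Leave alone.
- dropper_bottle: Loose green dropper bottle, 30 mm across, 65 mm high, standing in the test tray; origin at its underside's centre. Leave alone.
- nutrient_bottle: Loose white nutrient bottle, 72 mm across, 190 mm high, on the counter; origin at its underside's centre. Leave alone.
- ph_bottle: Loose orange bottle, 48 mm across, 120 mm high, on the counter; origin at its underside's centre. Leave alone.
- cup_stack: Loose stack of black net cups, 56 mm across, 80 mm high, on the counter; origin at its underside's centre. Leave alone.

How it is judged:
At the end, for the whole second after the job is handed in: All seven green tabs are pressed down by more than 4.5 mm of their 7 mm; the net cups are within 15 mm and the other loose things within 25 mm of where they started, all at rest (value of joint each of seal_tab_1, seal_tab_2, seal_tab_3, seal_tab_4, seal_tab_5, seal_tab_6, seal_tab_7 above 0.0045 m and distance of each of net_cup_a, net_cup_b from where it was at the start of the episode below 0.015 m and distance of each of ph_pen, dropper_bottle, nutrient_bottle, ph_bottle, cup_stack from where it was at the start of the episode below 0.025 m and linear speed of each of net_cup_a, net_cup_b, ph_pen, dropper_bottle, nutrient_bottle, ph_bottle, cup_stack below 0.02 m/s); the robot touches nothing.
It fails at once if a tab is pressed down (over 4.5 mm) while its neighbour on the blue plug's side is still up (under 2.5 mm) ((y of blue_plug in the frame of tank above 0 m and value of joint seal_tab_2 above 0.0045 m and value of joint seal_tab_1 below 0.0025 m) or (y of blue_plug in the frame of tank above 0 m and value of joint seal_tab_3 above 0.0045 m and value of joint seal_tab_2 below 0.0025 m) or (y of blue_plug in the frame of tank above 0 m and value of joint seal_tab_4 above 0.0045 m and value of joint seal_tab_3 below 0.0025 m) or (y of blue_plug in the frame of tank above 0 m and value of joint seal_tab_5 above 0.0045 m and value of joint seal_tab_4 below 0.0025 m) or (y of blue_plug in the frame of tank above 0 m and value of joint seal_tab_6 above 0.0045 m and value of joint seal_tab_5 below 0.0025 m) or (y of blue_plug in the frame of tank above 0 m and value of joint seal_tab_7 above 0.0045 m and value of joint seal_tab_6 below 0.0025 m) or (y of blue_plug in the frame of tank below 0 m and value of joint seal_tab_1 above 0.0045 m and value of joint seal_tab_2 below 0.0025 m) or (y of blue_plug in the frame of tank below 0 m and value of joint seal_tab_2 above 0.0045 m and value of joint seal_tab_3 below 0.0025 m) or (y of blue_plug in the frame of tank below 0 m and value of joint seal_tab_3 above 0.0045 m and value of joint seal_tab_4 below 0.0025 m) or (y of blue_plug in the frame of tank below 0 m and value of joint seal_tab_4 above 0.0045 m and value of joint seal_tab_5 below 0.0025 m) or (y of blue_plug in the frame of tank below 0 m and value of joint seal_tab_5 above 0.0045 m and value of joint seal_tab_6 below 0.0025 m) or (y of blue_plug in the frame of tank below 0 m and value of joint seal_tab_6 above 0.0045 m and value of joint seal_tab_7 below 0.0025 m)).
It fails at once if the tank, its tabs or its plugs are pressed with more than 45 N (contact force between anything else and tank above 45 N or contact force between anything else and blue_plug above 45 N or contact force between anything else and vent_cap above 45 N).
It fails at once if a net cup in the deck is lifted or shifted by more than 15 mm (distance of any of net_cup_a, net_cup_b from where it was at the start of the episode above 0.015 m).
It fails at once if a bottle, the pen or the cup stack is lifted or shifted by more than 25 mm, or a standing one is tipped (distance of any of ph_pen, dropper_bottle, nutrient_bottle, ph_bottle, cup_stack from where it was at the start of the episode above 0.025 m or angle between any of dropper_bottle, nutrient_bottle, ph_bottle, cup_stack's own z axis and vertical above 0.4 rad).
It also fails if it takes over 48 s, if anything falls off the work surface, if the arm or the gripper's body presses on something with over 40 N, if the wrist force passes 120 N, or if a joint passes its speed limit or range.

## Robot

A 6-joint arm with a two-finger parallel gripper is mounted at the origin on the work surface. World frame = base frame: x ahead of the robot, y to its left, z up, the work surface at z = 0. Lengths are in m, angles in rad, forces in N, time in s.
With the tool pointing down it reaches from about 0.3 to 0.825 m from the base axis. Payload 5.4 kg.
Tool frame: the origin (TCP) lies on the centre line of the jaws, within the pads' length; the fingertips stand 25 mm ahead of it and the grasp point (between the pads) lies 6 mm ahead of it; z points along the fingers, y is the line along which they close (so a half turn about z gives the same grasp; the last joint's range is limited). The gripper opens to 92 mm and grips with 3 to 60 N. Pads are 20 mm wide; open, the fingers measure 128 mm over their backs; the gripper's body (75 mm by 189 mm) begins 69 mm behind the grasp point.
Start: joints at [-0.21, 0.158, 1.597, -0, 1.386, -0.21], TCP at [0.575, -0, 0.24] pointing down, gripper open.
Joint ranges: [-2.91, 2.91], [-0.94, 2.29], [0.18, 2.7], [-1.29, 4.43], [0.17, 2.64], [-3, 3]. Speed limits (rad/s): [2.57, 2.57, 3.14, 3.14, 3.14, 3.14].

## Interface

Orientations are given as a unit quaternion [x, y, z, w].
In Python, from rig import status, imaging, order gives the robot as it stands.
- The arm moves only by the tool apply_moves, never from a script. Its argument "commands" is a list of rows, each an object of numbers: "x", "y", "z": the shift along the tool's x, y, z in cm; "ax", "ay", "az": the turn, a rotation vector about the tool's x, y, z in degrees; "hand": the closure, from 0 (fully open) to 1 (shut). In form: [{"x": .., "y": .., "z": .., "ax": .., "ay": .., "az": .., "hand": ..}, ...]. A call has 1 to 12 rows; each row shifts and turns the commanded pose from where the row before left it, along the tool's axes as they then stand; what a row does not reach is not made up. A row lasts 1/12 s, in which the tool goes at most 41.7 mm and 7.16 degrees, less where a joint would pass 70% of its speed; a pose out of reach is approached as far as the arm can. A call with a gripper value outside its range is refused whole. The fingers move at their own pace and stop on an object; "newtons" is the grip in N (left out, the last holds). Time passes only in rows, so rows that do not move let the fingers close. It gives the time, the measured TCP pose, the force, the opening and the grip force at its end, in the units of the state.
- status.sense(): the state, without advancing time (a new reading comes with each control period).
- imaging.capture(name): name is "scene" or "side" or "wrist"; returns a dict with "frame" (400x640x3 uint8, red, green, blue), "fx", "fy", "cx", "cy" (pixels), "R" (3x3) and "t" (3): a world point X has camera coordinates R X + t. Camera axes: x right, y down, z forward; pixel columns grow to the right and rows downward; lengths in m; the calibration is good to about 2 mm. The wrist camera is an equidistant fisheye: a pixel r from the principal point sees the ray r / f radians off the axis. A picture is of the moment at which its call begins. There is no depth.
- order.finish_job(): hands the job in; it is judged then, once.
The state is a dict: "time": time; "joint_pos": joint angles; "joint_velocities": joint speeds; "tau": joint torques, N m; "tool_pos": TCP position; "eef_rot": TCP orientation; "ft_force": force on the tool from outside, world axes, zero at the start; "ft_torque": the same for the moment, N m; "grip_width": opening from 0.0 (shut) to 1.0 (fully open); "grasp_force": force on a finger pad.
Only numpy, scipy, OpenCV 4.12 (cv2) and the standard library are available. Lean on these libraries where they do the work, as an engineer would, in place of code of your own. Each camera call takes 0.05 s, during which the arm holds its last target. There are 200 camera calls.

## Working session

There is one attempt and no reset: what is moved stays moved. The work goes in short steps, Python scripts to look and compute and a tool call to move; the robot and the scene stay as the last step left them, time stands still between calls to the robot, and variables do not carry over. Pictures are saved under pics/ and viewed, at most 10 in all, crops included, and the job is handed in when it is done.

Besides the shell and the picture viewer there is one more tool, called after "Request:" as a command line: name --argument value ..., lists and objects as JSON in quotes. apply_moves: Moves the arm, as the interface text tells. Its arguments: {"type":"object","properties":{"commands":{"type":"array"},"newtons":{"type":"number"}},"required":["commands"]}

```bash
mkdir -p pics
python3 - <<'E'
from rig import status, imaging
import cv2,pickle
d={}
for n in ("scene","side","wrist"):
    c=imaging.capture(n); d[n]=c; cv2.imwrite(f"pics/{n}0.png",c["frame"][:,:,::-1])
    print(n,c["fx"],c["cx"],c["cy"],c["R"],c["t"])
pickle.dump(d,open("c0.pkl","wb"))
print(status.sense())
E
```

```text
scene 414.815857026417 316.2797573608995 196.59718577537345 [[-0.78132546  0.62393623  0.01530034]
 [ 0.40749167  0.52854426 -0.74470901]
 [-0.47273784 -0.57562534 -0.66721391]] [ 0.42824703 -0.19363332  1.6866481 ]
side 518.3473052232738 319.8053004046877 196.77417364192053 [[-0.85249208 -0.52230247 -0.02138622]
 [-0.2659969   0.46864744 -0.84238663]
 [ 0.45000322 -0.71243926 -0.53844907]] [0.50179456 0.19696462 1.37963737]
wrist 309.70691628693146 323.4774536234098 200.50426275575524 [[ 9.99999276e-01 -7.91541573e-05 -1.20099665e-03]
 [ 2.15950059e-04 -9.69843491e-01  2.43728446e-01]
 [-1.18407090e-03 -2.43728529e-01 -9.69842772e-01]] [-0.57328019 -0.02746908  0.3914683 ]
{'time': 0.15, 'joint_pos': array([-2.10078770e-01,  1.58893933e-01,  1.59789947e+00, -6.26932112e-06,
        1.38620757e+00, -2.10102690e-01]), 'joint_velocities': array([-0.00041135, -0.00178008, -0.00427094,  0.00174963, -0.00068329,
        0.00069895]), 'tau': array([ 3.99315013e-04, -3.85916662e+01, -3.22434962e+01,  7.02334754e-02,
        3.51220253e-02, -9.48688057e-05]), 'tool_pos': array([5.74565856e-01, 8.17621857e-05, 2.38872679e-01]), 'eef_rot': array([ 7.07097740e-01,  7.07115471e-01, -3.85714506e-04, -5.89133253e-04]), 'ft_force': array([-0.07807024,  0.29519264,  0.03532026]), 'ft_torque': array([ 0.05470012, -0.00926756, -0.01328019]), 'grasp_force': 0.0, 'grip_width': 0.9989348298565841}
```

View pics/scene0.png

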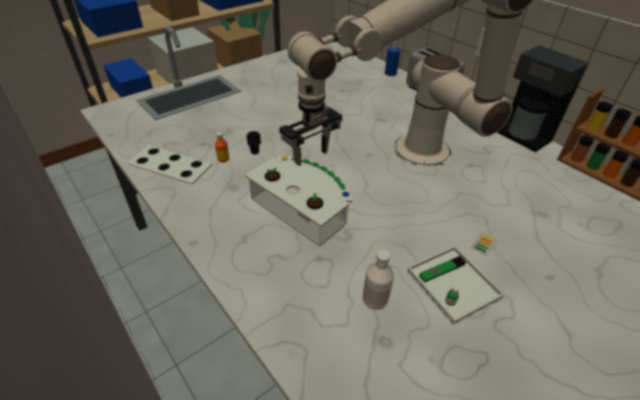

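View pics/side0.png

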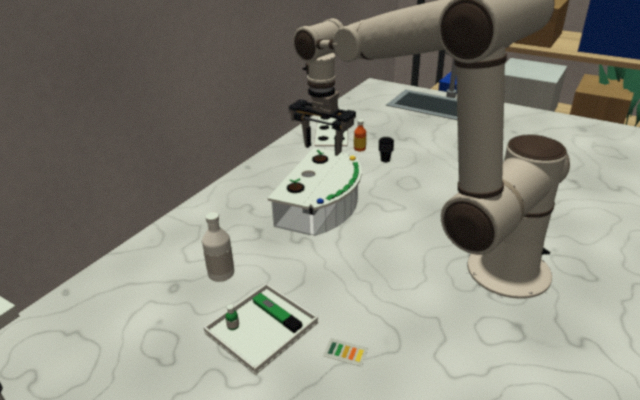

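View pics/wrist0.png

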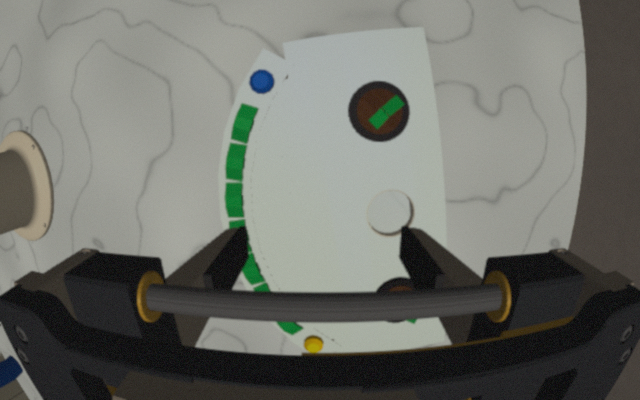

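The scene and side views show the tank under the hand, with the bow facing the robot. In the wrist view the blue plug is at (262,81), the world +y end, and the yellow cap at (313,344). Tabs are visible along x≈225–300, and some are hidden by a finger. The tank's +x is roughly world +x, so the order is tab 1 to tab 7.

```bash
cat > h.py <<'E'
import numpy as np, cv2, pickle
from scipy.optimize import least_squares
def ray(c,n,uv):
    d=(np.array(uv)-[c["cx"],c["cy"]])/[c["fx"],c["fy"]]
    if n=="wrist":
        th=np.hypot(*d); v=np.r_[d/th*np.sin(th),np.cos(th)]
    else: v=np.r_[d,1]
    R,t=np.array(c["R"]),np.array(c["t"]); return -R.T@t, R.T@v
def onz(c,n,uv,z):
    o,v=ray(c,n,uv); return (o+v*(z-o[2])/v[2])[:2]
def blobs(c,lo,hi,amin=8):
    m=cv2.inRange(cv2.cvtColor(c["frame"],cv2.COLOR_RGB2HSV),lo,hi)
    k,_,s,ce=cv2.connectedComponentsWithStats(m)
    return [(ce[i],s[i]) for i in range(1,k) if s[i][4]>=amin]
COL={"blue":((105,130,50),(125,255,255)),"yel":((20,130,90),(32,255,255)),"green":((55,120,40),(85,255,255))}
E
python3 - <<'E'
from h import *
d=pickle.load(open("c0.pkl","rb"))
for n,c in d.items():
    for k,(lo,hi) in COL.items():
        for ce,s in blobs(c,lo,hi):
            p=onz(c,n,ce,.12 if k!="green" else .116)
            if .3<p[0]<.8 and abs(p[1])<.35: print(n,k,ce.round(1),s[:5],p.round(4))
E
```

```text
scene blue [345.5 193.5] [344 192   4   4  12] [0.5241 0.1131]
scene yel [219.5 154.4] [217 151   6   9  41] [ 0.7342 -0.3069]
scene yel [284.1 157.4] [282 156   5   4  15] [ 0.567  -0.1572]
scene green [306.  160.9] [304 160   5   3  10] [ 0.5159 -0.0996]
scene green [314.8 164. ] [313 163   5   3  10] [ 0.5028 -0.0676]
scene green [323.6 168.3] [321 167   6   4  12] [ 0.4943 -0.0309]
scene green [330.6 173.2] [328 172   6   4  13] [0.4925 0.0036]
scene green [339.5 182.7] [335 178   9  11  31] [0.5013 0.0585]
scene green [313.9 197.7] [313 196   3   4   9] [0.6115 0.0646]
side blue [319.9 200.6] [318 199   5   4  17] [0.5168 0.1118]
side yel [359.4 142.5] [354 138  12  10  87] [ 0.5898 -0.2655]
side yel [352.  157.5] [350 156   5   4  16] [ 0.5602 -0.1582]
side green [346.8 182.4] [327 163  31  36 139] [ 0.5022 -0.0189]
wrist blue [261.4  81.3] [250  70  23  23 394] [0.5202 0.1072]
wrist yel [140.9 302.6] [137 280  14  42 166] [ 0.3608 -0.1207]
wrist yel [506.5 303.8] [499 283  12  38 117] [ 0.7869 -0.1222]
wrist yel [313.2 344.4] [304 336  19  18 246] [ 0.5622 -0.16  ]
wrist green [386.1 111.2] [369  95  36  34 490] [0.628  0.0812]
wrist green [243.3 122.8] [232 105  25  38 586] [0.5027 0.0715]
wrist green [235.1 161.4] [226 144  20  37 557] [0.494  0.0372]
wrist green [233.8 199.5] [226 183  17  34 518] [0.4906 0.0019]
wrist green [236.7 224. ] [230 220  15   9  95] [ 0.4916 -0.0219]
wrist green [248.1 247.5] [247 243   4   8  21] [ 0.501  -0.0457]
wrist green [251.5 270.1] [241 253  23  31 365] [ 0.5023 -0.07  ]
wrist green [261.9 288.2] [255 283  15   9  89] [ 0.5112 -0.0904]
wrist green [412.1 320.2] [409 319   6   4  14] [ 0.6699 -0.1334]
wrist green [289.3 326.7] [278 322  24  12 180] [ 0.5368 -0.1385]
```

Request:
apply_moves --commands '[{"x": -1.5,"y": 1.0,"hand": 1},{"x": -1.5,"y": 1.0,"hand": 1},{"x": -1.5,"y": 1.0,"hand": 1},{"x": -1.5,"y": 1.0,"hand": 1},{"x": -1.0,"y": 0.5,"hand": 1},{"hand": 1},{"hand": 1},{"hand": 1},{"hand": 1},{"hand": 1}]' --newtons 15

```text
$.commands[0]: bad value
```

Run:
```python
from h import *
from rig import imaging,status
c=imaging.capture("wrist"); pickle.dump(c,open("c1.pkl","wb")); cv2.imwrite("pics/w1.png",c["frame"][:,:,::-1])
s=status.sense(); print(s["tool_pos"],s["grip_width"],s["ft_force"],s["time"])
for k,(lo,hi) in COL.items():
    for ce,st in blobs(c,lo,hi): print(k,ce.round(1),st,onz(c,"wrist",ce,.12 if k!="green" else .116).round(4))
```

```text
[5.74636304e-01 3.06001558e-05 2.39007964e-01] 0.9957905800801636 [ 0.62532093 -1.05987972  0.79456965] 0.2
blue [261.4  81.2] [251  70  22  23 396] [0.5203 0.1073]
blue [  8.5 370.7] [  0 357  22  30 420] [-0.1804 -0.4182]
yel [140.7 301.8] [137 280  14  42 161] [ 0.3609 -0.1196]
yel [506.8 303.3] [499 282  12  39 132] [ 0.7874 -0.1217]
yel [313.  344.2] [304 336  19  18 249] [ 0.5621 -0.16  ]
green [386.  111.1] [369  95  36  34 485] [0.628  0.0812]
green [243.2 122.8] [232 105  25  38 586] [0.5027 0.0715]
green [235.  161.3] [226 144  20  37 557] [0.494  0.0372]
green [233.8 199.5] [226 183  17  34 516] [0.4907 0.0018]
green [236.5 223.9] [230 220  14   9  97] [ 0.4915 -0.0218]
green [248.2 247.8] [247 244   4   8  22] [ 0.5011 -0.046 ]
green [251.4 270.1] [241 253  23  31 363] [ 0.5023 -0.07  ]
green [262.  288.1] [255 283  14   9  86] [ 0.5113 -0.0905]
green [412.3 320.1] [409 319   7   4  16] [ 0.6702 -0.1333]
green [289.3 326.6] [278 322  24  12 181] [ 0.5369 -0.1386]
```

View pics/w1.png

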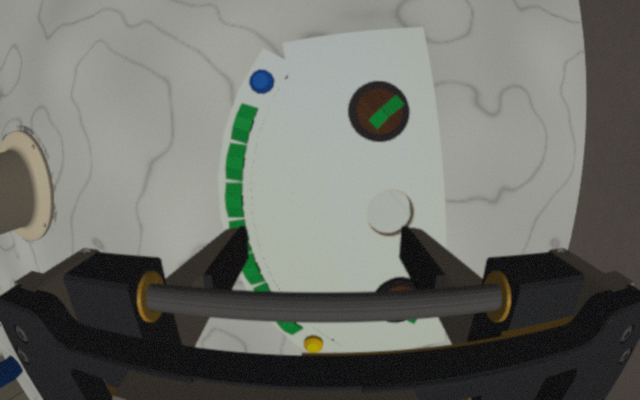

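The move was refused and nothing moved: the picture is the same as before. I'll resend it with every field filled in for each row.

Request:
apply_moves --commands '[{"x": -1.5,"y": 1.0,"z": 0,"ax": 0,"ay": 0,"az": 0,"hand": 1},{"x": -1.5,"y": 1.0,"z": 0,"ax": 0,"ay": 0,"az": 0,"hand": 1},{"x": -1.5,"y": 1.0,"z": 0,"ax": 0,"ay": 0,"az": 0,"hand": 1},{"x": -1.5,"y": 1.0,"z": 0,"ax": 0,"ay": 0,"az": 0,"hand": 1},{"x": -1.0,"y": 0.5,"z": 0,"ax": 0,"ay": 0,"az": 0,"hand": 1},{"x": 0,"y": 0,"z": 0,"ax": 0,"ay": 0,"az": 0,"hand": 1},{"x": 0,"y": 0,"z": 0,"ax": 0,"ay": 0,"az": 0,"hand": 1},{"x": 0,"y": 0,"z": 0,"ax": 0,"ay": 0,"az": 0,"hand": 1},{"x": 0,"y": 0,"z": 0,"ax": 0,"ay": 0,"az": 0,"hand": 1},{"x": 0,"y": 0,"z": 0,"ax": 0,"ay": 0,"az": 0,"hand": 1}]' --newtons 15

```text
time: 1.03
tool_pos: [0.6197, -0.0692, 0.2397]
eef_rot: [0.707, 0.707, 0.0, -0.0]
ft_force: [0.8, 0.4, -0.0]
grip_width: 0.297
grasp_force: 0.0
```

Run:
```python
from h import *
from rig import imaging,status
c=imaging.capture("wrist"); pickle.dump(c,open("c2.pkl","wb")); cv2.imwrite("pics/w2.png",c["frame"][:,:,::-1])
s=status.sense(); print(s["tool_pos"],s["grip_width"],s["ft_force"],s["time"])
for k,(lo,hi) in COL.items():
    for ce,st in blobs(c,lo,hi): print(k,ce.round(1),st,onz(c,"wrist",ce,.12 if k!="green" else .116).round(4))
```

```text
[ 0.61977322 -0.0693359   0.2397467 ] 0.25151985812792665 [0.51377569 1.04306928 0.79471532] 1.0833
blue [215.2  13.7] [205   4  21  20 331] [0.5211 0.1061]
blue [  1.4 347.7] [  0 341   5  13  43] [-0.0928 -0.4036]
yel [252.2 312.4] [249 288   9  46 186] [ 0.5443 -0.1885]
yel [395.2 314.5] [391 292   8  42 136] [ 0.6944 -0.1913]
green [329.3  26.7] [311  11  37  32 461] [0.6238 0.0876]
green [196.7  52.5] [186  36  24  35 504] [0.5027 0.0709]
green [187.7  89.7] [179  73  20  35 505] [0.494  0.0362]
green [185.3 127.7] [177 111  17  34 493] [0.4908 0.0008]
green [189.5 165.4] [181 148  20  35 490] [ 0.4932 -0.0348]
green [200.5 201.5] [190 184  24  35 471] [ 0.5018 -0.0696]
green [217.  234.3] [205 218  27  32 448] [ 0.5155 -0.1025]
green [345.3 248.7] [342 243   7  11  51] [ 0.6396 -0.1156]
green [233.8 256.6] [225 248  21  15 181] [ 0.5306 -0.1256]
```

View pics/w2.png

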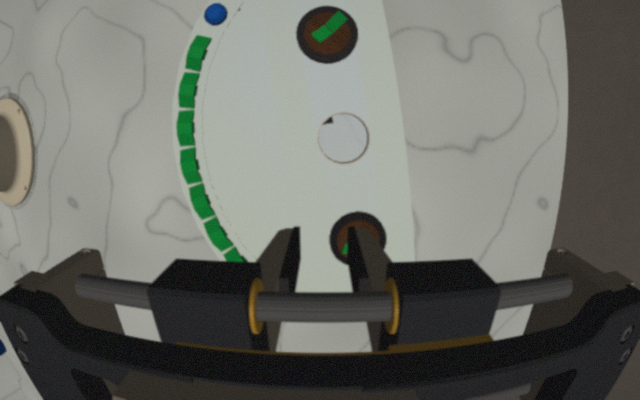

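With the hand part-closed, six tabs (from (197,52) to (217,234)) and the blue plug (215,14) are in clear view, and tab 7 is half hidden. The two wrist views agree to about 1 mm, so I'll fit the tank pose to them.

Run:
```python
from h import *
T=np.array([[.5027,.0709],[.494,.0362],[.4908,.0008],[.4932,-.0348],[.5018,-.0696],[.5155,-.1025]])
B=2*np.arcsin(18/220)
for a in (36/220,B):
    th=(np.arange(7)-3)*-a
    loc=np.c_[.12-.22*np.cos(th),.22*np.sin(th)]
    f=lambda p,l:(l@np.array([[np.cos(p[2]),np.sin(p[2])],[-np.sin(p[2]),np.cos(p[2])]])+p[:2])
    r=least_squares(lambda p:(f(p,loc[:6])-T).ravel(),[.6,-.02,.15])
    print(r.x, np.degrees(r.x[2]), (f(r.x,loc[:6])-T).round(4).tolist())
    print(np.c_[f(r.x,loc),np.degrees(r.x[2]-th)].round(4))
    tp=th[0]+2*np.arcsin(20.5/220)
    print(f(r.x,np.array([[.12-.22*np.cos(tp),.22*np.sin(s*tp)] for s in(1,-1)])))
```

```text
[ 0.59204536 -0.01953713  0.15525925] 8.89569985475353 [[0.0002, 0.0006], [-0.0002, 0.0005], [-0.0002, 0.0001], [0.0, -0.0002], [-0.0001, -0.0004], [0.0002, -0.0006]]
[[ 5.02900e-01  7.15000e-02 -1.92313e+01]
 [ 4.93800e-01  3.67000e-02 -9.85560e+00]
 [ 4.90600e-01  9.00000e-04 -4.80000e-01]
 [ 4.93200e-01 -3.50000e-02  8.89570e+00]
 [ 5.01700e-01 -7.00000e-02  1.82714e+01]
 [ 5.15700e-01 -1.03100e-01  2.76470e+01]
 [ 5.35000e-01 -1.33400e-01  3.70227e+01]]
[[ 0.51993191  0.10876867]
 [ 0.56258486 -0.16374117]]
[ 0.5920283  -0.01954937  0.15535068] 8.90093819825093 [[0.0002, 0.0007], [-0.0002, 0.0005], [-0.0002, 0.0001], [0.0, -0.0002], [-0.0001, -0.0004], [0.0002, -0.0007]]
[[ 5.02900e-01  7.16000e-02 -1.92576e+01]
 [ 4.93800e-01  3.67000e-02 -9.87140e+00]
 [ 4.90600e-01  9.00000e-04 -4.85200e-01]
 [ 4.93200e-01 -3.50000e-02  8.90090e+00]
 [ 5.01700e-01 -7.00000e-02  1.82871e+01]
 [ 5.15700e-01 -1.03200e-01  2.76733e+01]
 [ 5.35000e-01 -1.33600e-01  3.70594e+01]]
[[ 0.51996344  0.10885457]
 [ 0.56267043 -0.16383739]]
```

Request:
apply_moves --commands '[{"x": 1.77,"y": -1.46,"z": 0,"ax": 0,"ay": 0,"az": 0,"hand": 1},{"x": 1.77,"y": -1.46,"z": 0,"ax": 0,"ay": 0,"az": 0,"hand": 1},{"x": 1.77,"y": -1.46,"z": 0,"ax": 0,"ay": 0,"az": 0,"hand": 1},{"x": 1.77,"y": -1.46,"z": 0,"ax": 0,"ay": 0,"az": 0,"hand": 1},{"x": 1.77,"y": -1.46,"z": 0,"ax": 0,"ay": 0,"az": 0,"hand": 1},{"x": 1.77,"y": -1.46,"z": 0,"ax": 0,"ay": 0,"az": 0,"hand": 1},{"x": 1.77,"y": -1.46,"z": 0,"ax": 0,"ay": 0,"az": 0,"hand": 1},{"x": 1.77,"y": -1.46,"z": 0,"ax": 0,"ay": 0,"az": 0,"hand": 1},{"x": 0,"y": 0,"z": 1.0,"ax": 0,"ay": 0,"az": 6.4,"hand": 1},{"x": 0,"y": 0,"z": 1.5,"ax": 0,"ay": 0,"az": 6.4,"hand": 1},{"x": 0,"y": 0,"z": 1.5,"ax": 0,"ay": 0,"az": 6.4,"hand": 1},{"x": 0,"y": 0,"z": 1.0,"ax": 0,"ay": 0,"az": 0,"hand": 1}]'

```text
time: 2.08
tool_pos: [0.5024, 0.0721, 0.1885]
eef_rot: [0.816, 0.578, -0.0, -0.0]
ft_force: [0.5, -0.1, -0.3]
grip_width: 0.002
grasp_force: 0.0
```

Request:
apply_moves --commands '[{"x": 0,"y": 0,"z": 1.5,"ax": 0,"ay": 0,"az": 0,"hand": 1},{"x": 0,"y": 0,"z": 1.0,"ax": 0,"ay": 0,"az": 0,"hand": 1},{"x": 0,"y": 0,"z": 0,"ax": 0,"ay": 0,"az": 0,"hand": 1},{"x": 0,"y": 0,"z": 0,"ax": 0,"ay": 0,"az": 0,"hand": 1},{"x": 0,"y": 0,"z": 0,"ax": 0,"ay": 0,"az": 0,"hand": 1}]'

```text
time: 2.5
tool_pos: [0.5037, 0.0716, 0.1654]
eef_rot: [0.815, 0.58, 0.0, 0.0]
ft_force: [-0.4, 0.8, 0.2]
grip_width: 0.008
grasp_force: 0.0
```

Run:
```python
from h import *
from rig import imaging,status
from scipy.spatial.transform import Rotation as Ro
for n in("side","wrist"):
    c=imaging.capture(n); pickle.dump(c,open(f"c3{n}.pkl","wb"))
    f=c["frame"][:,:,::-1]
    if n=="side": f=cv2.resize(f[110:250,240:440],None,fx=2.5,fy=2.5)
    a=f if n=="wrist" else np.vstack([f])
    cv2.imwrite(f"pics/{n}3.png",a)
s=status.sense(); print(s["tool_pos"],s["grip_width"],s["ft_force"],s["time"],Ro.from_quat(s["eef_rot"]).as_matrix().round(4))
```

```text
[0.503896   0.07152541 0.1656709 ] 0.007121637713256931 [0.95606153 0.06605175 0.21893692] 2.6 [[ 3.284e-01  9.445e-01  1.900e-03]
 [ 9.445e-01 -3.284e-01 -2.000e-04]
 [ 5.000e-04  1.800e-03 -1.000e+00]]
```

View pics/wrist3.png

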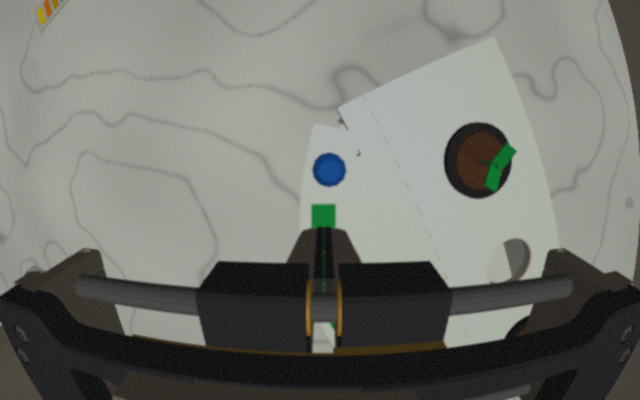

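View pics/side3.png

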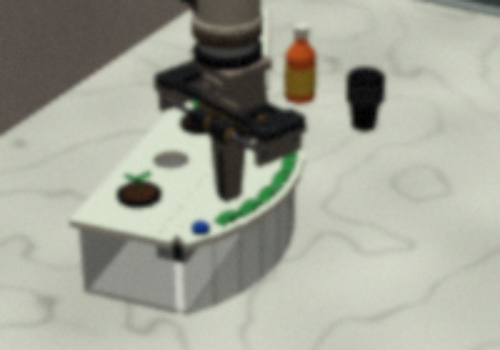

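In the wrist view the closed fingers sit centred over tab 1 (323,215), aligned with the row and past the blue plug (329,169). The side view shows the tip above the row. I'll descend in small steps.

Request:
apply_moves --commands '[{"x": 0,"y": 0,"z": 1.0,"ax": 0,"ay": 0,"az": 0,"hand": 1},{"x": 0,"y": 0,"z": 0.8,"ax": 0,"ay": 0,"az": 0,"hand": 1},{"x": 0,"y": 0,"z": 0.2,"ax": 0,"ay": 0,"az": 0,"hand": 1},{"x": 0,"y": 0,"z": 0,"ax": 0,"ay": 0,"az": 0,"hand": 1},{"x": 0,"y": 0,"z": 0,"ax": 0,"ay": 0,"az": 0,"hand": 1}]'

```text
time: 3.02
tool_pos: [0.5029, 0.0716, 0.1442]
eef_rot: [0.815, 0.579, -0.0, -0.0]
ft_force: [-0.1, 0.2, 0.8]
grip_width: 0.005
grasp_force: 0.0
```

Request:
apply_moves --commands '[{"x": 0,"y": 0,"z": 0.2,"ax": 0,"ay": 0,"az": 0,"hand": 1},{"x": 0,"y": 0,"z": 0.2,"ax": 0,"ay": 0,"az": 0,"hand": 1},{"x": 0,"y": 0,"z": 0.1,"ax": 0,"ay": 0,"az": 0,"hand": 1},{"x": 0,"y": 0,"z": 0,"ax": 0,"ay": 0,"az": 0,"hand": 1}]'

```text
time: 3.35
tool_pos: [0.5035, 0.0716, 0.1397]
eef_rot: [0.815, 0.579, 0.0, 0.0]
ft_force: [1.2, -0.1, 0.7]
grip_width: 0.003
grasp_force: 0.6
```

Request:
apply_moves --commands '[{"x": 0,"y": 0,"z": 0.1,"ax": 0,"ay": 0,"az": 0,"hand": 1},{"x": 0,"y": 0,"z": 0,"ax": 0,"ay": 0,"az": 0,"hand": 1}]'

```text
time: 3.52
tool_pos: [0.5035, 0.0715, 0.1388]
eef_rot: [0.815, 0.579, 0.0, 0.0]
ft_force: [1.4, 0.5, 1.7]
grip_width: 0.005
grasp_force: 0.7
```

Request:
apply_moves --commands '[{"x": 0,"y": 0,"z": 0.1,"ax": 0,"ay": 0,"az": 0,"hand": 1},{"x": 0,"y": 0,"z": 0,"ax": 0,"ay": 0,"az": 0,"hand": 1}]'

```text
time: 3.68
tool_pos: [0.5035, 0.0716, 0.1377]
eef_rot: [0.815, 0.579, 0.0, 0.0]
ft_force: [1.0, 0.1, 1.9]
grip_width: 0.005
grasp_force: 0.8
```

Request:
apply_moves --commands '[{"x": 0,"y": 0,"z": 0.1,"ax": 0,"ay": 0,"az": 0,"hand": 1},{"x": 0,"y": 0,"z": 0,"ax": 0,"ay": 0,"az": 0,"hand": 1}]'

```text
time: 3.85
tool_pos: [0.5034, 0.0716, 0.1366]
eef_rot: [0.815, 0.579, 0.0, 0.0]
ft_force: [1.9, 0.5, 1.8]
grip_width: 0.006
grasp_force: 0.9
```

Request:
apply_moves --commands '[{"x": 0,"y": 0,"z": 0.1,"ax": 0,"ay": 0,"az": 0,"hand": 1},{"x": 0,"y": 0,"z": 0,"ax": 0,"ay": 0,"az": 0,"hand": 1}]'

```text
time: 4.02
tool_pos: [0.5034, 0.0716, 0.1363]
eef_rot: [0.815, 0.579, 0.0, 0.0]
ft_force: [-1.4, 0.3, 8.4]
grip_width: 0.006
grasp_force: 3.4
```

Request:
apply_moves --commands '[{"x": 0,"y": 0,"z": 0.05,"ax": 0,"ay": 0,"az": 0,"hand": 1},{"x": 0,"y": 0,"z": 0,"ax": 0,"ay": 0,"az": 0,"hand": 1}]'

```text
time: 4.18
tool_pos: [0.5035, 0.0716, 0.1363]
eef_rot: [0.815, 0.579, 0.0, 0.0]
ft_force: [-2.6, 0.6, 9.6]
grip_width: 0.005
grasp_force: 4.9
```

Tab 1 reached its stop at TCP z≈0.1363, with the force rising to about 9 N. On to tab 2: lift 1.5 cm, follow the arc, press.

Request:
apply_moves --commands '[{"x": 0,"y": 0,"z": -1.5,"ax": 0,"ay": 0,"az": 0,"hand": 1},{"x": 0,"y": 0,"z": 0,"ax": 0,"ay": 0,"az": 0,"hand": 1},{"x": -1.8,"y": 0.07,"z": 0,"ax": 0,"ay": 0,"az": -4.69,"hand": 1},{"x": -1.8,"y": 0.07,"z": 0,"ax": 0,"ay": 0,"az": -4.69,"hand": 1},{"x": 0,"y": 0,"z": 0,"ax": 0,"ay": 0,"az": 0,"hand": 1},{"x": 0,"y": 0,"z": 0,"ax": 0,"ay": 0,"az": 0,"hand": 1},{"x": 0,"y": 0,"z": 0.7,"ax": 0,"ay": 0,"az": 0,"hand": 1},{"x": 0,"y": 0,"z": 0.3,"ax": 0,"ay": 0,"az": 0,"hand": 1},{"x": 0,"y": 0,"z": 0.2,"ax": 0,"ay": 0,"az": 0,"hand": 1},{"x": 0,"y": 0,"z": 0.2,"ax": 0,"ay": 0,"az": 0,"hand": 1},{"x": 0,"y": 0,"z": 0.1,"ax": 0,"ay": 0,"az": 0,"hand": 1},{"x": 0,"y": 0,"z": 0,"ax": 0,"ay": 0,"az": 0,"hand": 1}]'

```text
time: 5.18
tool_pos: [0.4945, 0.0372, 0.1363]
eef_rot: [0.765, 0.644, 0.0, 0.0]
ft_force: [-3.2, 0.2, 9.0]
grip_width: 0.009
grasp_force: 5.0
```

Request:
apply_moves --commands '[{"x": 0,"y": 0,"z": -1.5,"ax": 0,"ay": 0,"az": 0,"hand": 1},{"x": 0,"y": 0,"z": 0,"ax": 0,"ay": 0,"az": 0,"hand": 1},{"x": -1.82,"y": 0.04,"z": 0,"ax": 0,"ay": 0,"az": -4.69,"hand": 1},{"x": -1.82,"y": 0.05,"z": 0,"ax": 0,"ay": 0,"az": -4.69,"hand": 1},{"x": 0,"y": 0,"z": 0,"ax": 0,"ay": 0,"az": 0,"hand": 1},{"x": 0,"y": 0,"z": 0,"ax": 0,"ay": 0,"az": 0,"hand": 1},{"x": 0,"y": 0,"z": 0.7,"ax": 0,"ay": 0,"az": 0,"hand": 1},{"x": 0,"y": 0,"z": 0.3,"ax": 0,"ay": 0,"az": 0,"hand": 1},{"x": 0,"y": 0,"z": 0.2,"ax": 0,"ay": 0,"az": 0,"hand": 1},{"x": 0,"y": 0,"z": 0.2,"ax": 0,"ay": 0,"az": 0,"hand": 1},{"x": 0,"y": 0,"z": 0.1,"ax": 0,"ay": 0,"az": 0,"hand": 1},{"x": 0,"y": 0,"z": 0,"ax": 0,"ay": 0,"az": 0,"hand": 1}]'

```text
time: 6.18
tool_pos: [0.4906, 0.0011, 0.1363]
eef_rot: [0.71, 0.704, 0.0, -0.0]
ft_force: [-3.5, 0.9, 10.0]
grip_width: 0.005
grasp_force: 5.2
```

Request:
apply_moves --commands '[{"x": 0,"y": 0,"z": -1.5,"ax": 0,"ay": 0,"az": 0,"hand": 1},{"x": 0,"y": 0,"z": 0,"ax": 0,"ay": 0,"az": 0,"hand": 1},{"x": -1.8,"y": 0.07,"z": 0,"ax": 0,"ay": 0,"az": -4.69,"hand": 1},{"x": -1.8,"y": 0.07,"z": 0,"ax": 0,"ay": 0,"az": -4.69,"hand": 1},{"x": 0,"y": 0,"z": 0,"ax": 0,"ay": 0,"az": 0,"hand": 1},{"x": 0,"y": 0,"z": 0,"ax": 0,"ay": 0,"az": 0,"hand": 1},{"x": 0,"y": 0,"z": 0.7,"ax": 0,"ay": 0,"az": 0,"hand": 1},{"x": 0,"y": 0,"z": 0.3,"ax": 0,"ay": 0,"az": 0,"hand": 1},{"x": 0,"y": 0,"z": 0.2,"ax": 0,"ay": 0,"az": 0,"hand": 1},{"x": 0,"y": 0,"z": 0.2,"ax": 0,"ay": 0,"az": 0,"hand": 1},{"x": 0,"y": 0,"z": 0.1,"ax": 0,"ay": 0,"az": 0,"hand": 1},{"x": 0,"y": 0,"z": 0,"ax": 0,"ay": 0,"az": 0,"hand": 1}]'

```text
time: 7.18
tool_pos: [0.4931, -0.0348, 0.1363]
eef_rot: [0.65, 0.76, 0.0, -0.0]
ft_force: [-3.9, 2.2, 10.0]
grip_width: 0.006
grasp_force: 5.2
```

Request:
apply_moves --commands '[{"x": 0,"y": 0,"z": -1.5,"ax": 0,"ay": 0,"az": 0,"hand": 1},{"x": 0,"y": 0,"z": 0,"ax": 0,"ay": 0,"az": 0,"hand": 1},{"x": -1.8,"y": 0.07,"z": 0,"ax": 0,"ay": 0,"az": -4.69,"hand": 1},{"x": -1.8,"y": 0.07,"z": 0,"ax": 0,"ay": 0,"az": -4.69,"hand": 1},{"x": 0,"y": 0,"z": 0,"ax": 0,"ay": 0,"az": 0,"hand": 1},{"x": 0,"y": 0,"z": 0,"ax": 0,"ay": 0,"az": 0,"hand": 1},{"x": 0,"y": 0,"z": 0.7,"ax": 0,"ay": 0,"az": 0,"hand": 1},{"x": 0,"y": 0,"z": 0.3,"ax": 0,"ay": 0,"az": 0,"hand": 1},{"x": 0,"y": 0,"z": 0.2,"ax": 0,"ay": 0,"az": 0,"hand": 1},{"x": 0,"y": 0,"z": 0.2,"ax": 0,"ay": 0,"az": 0,"hand": 1},{"x": 0,"y": 0,"z": 0.1,"ax": 0,"ay": 0,"az": 0,"hand": 1},{"x": 0,"y": 0,"z": 0,"ax": 0,"ay": 0,"az": 0,"hand": 1}]'

```text
time: 8.18
tool_pos: [0.5013, -0.0698, 0.1363]
eef_rot: [0.585, 0.811, 0.0, -0.0]
ft_force: [-3.3, 2.1, 10.8]
grip_width: 0.006
grasp_force: 5.4
```

Request:
apply_moves --commands '[{"x": 0,"y": 0,"z": -1.5,"ax": 0,"ay": 0,"az": 0,"hand": 1},{"x": 0,"y": 0,"z": 0,"ax": 0,"ay": 0,"az": 0,"hand": 1},{"x": -1.8,"y": 0.07,"z": 0,"ax": 0,"ay": 0,"az": -4.69,"hand": 1},{"x": -1.8,"y": 0.07,"z": 0,"ax": 0,"ay": 0,"az": -4.69,"hand": 1},{"x": 0,"y": 0,"z": 0,"ax": 0,"ay": 0,"az": 0,"hand": 1},{"x": 0,"y": 0,"z": 0,"ax": 0,"ay": 0,"az": 0,"hand": 1},{"x": 0,"y": 0,"z": 0.7,"ax": 0,"ay": 0,"az": 0,"hand": 1},{"x": 0,"y": 0,"z": 0.3,"ax": 0,"ay": 0,"az": 0,"hand": 1},{"x": 0,"y": 0,"z": 0.2,"ax": 0,"ay": 0,"az": 0,"hand": 1},{"x": 0,"y": 0,"z": 0.2,"ax": 0,"ay": 0,"az": 0,"hand": 1},{"x": 0,"y": 0,"z": 0.1,"ax": 0,"ay": 0,"az": 0,"hand": 1},{"x": 0,"y": 0,"z": 0,"ax": 0,"ay": 0,"az": 0,"hand": 1}]'

```text
time: 9.18
tool_pos: [0.5152, -0.1029, 0.1363]
eef_rot: [0.517, 0.856, 0.0, -0.0]
ft_force: [-3.7, 2.2, 10.3]
grip_width: 0.008
grasp_force: 5.3
```

Request:
apply_moves --commands '[{"x": 0,"y": 0,"z": -1.5,"ax": 0,"ay": 0,"az": 0,"hand": 1},{"x": 0,"y": 0,"z": 0,"ax": 0,"ay": 0,"az": 0,"hand": 1},{"x": -1.8,"y": 0.07,"z": 0,"ax": 0,"ay": 0,"az": -4.69,"hand": 1},{"x": -1.8,"y": 0.07,"z": 0,"ax": 0,"ay": 0,"az": -4.69,"hand": 1},{"x": 0,"y": 0,"z": 0,"ax": 0,"ay": 0,"az": 0,"hand": 1},{"x": 0,"y": 0,"z": 0,"ax": 0,"ay": 0,"az": 0,"hand": 1},{"x": 0,"y": 0,"z": 0.7,"ax": 0,"ay": 0,"az": 0,"hand": 1},{"x": 0,"y": 0,"z": 0.3,"ax": 0,"ay": 0,"az": 0,"hand": 1},{"x": 0,"y": 0,"z": 0.2,"ax": 0,"ay": 0,"az": 0,"hand": 1},{"x": 0,"y": 0,"z": 0.2,"ax": 0,"ay": 0,"az": 0,"hand": 1},{"x": 0,"y": 0,"z": 0.1,"ax": 0,"ay": 0,"az": 0,"hand": 1},{"x": 0,"y": 0,"z": 0,"ax": 0,"ay": 0,"az": 0,"hand": 1}]'

```text
time: 10.18
tool_pos: [0.5344, -0.1334, 0.1363]
eef_rot: [0.446, 0.895, 0.0, -0.0]
ft_force: [-3.0, 1.8, 10.2]
grip_width: 0.005
grasp_force: 5.0
```

Request:
apply_moves --commands '[{"x": 0,"y": 0,"z": -1.5,"ax": 0,"ay": 0,"az": 0,"hand": 1},{"x": 0,"y": 0,"z": -2.5,"ax": 0,"ay": 0,"az": 0,"hand": 1},{"x": 0,"y": 0,"z": -2.5,"ax": 0,"ay": 0,"az": 0,"hand": 1},{"x": 0,"y": 0,"z": -2.5,"ax": 0,"ay": 0,"az": 0,"hand": 1},{"x": -2,"y": 0,"z": -1,"ax": 0,"ay": 0,"az": 0,"hand": 1},{"x": -2,"y": 0,"z": 0,"ax": 0,"ay": 0,"az": 0,"hand": 1},{"x": -2,"y": 0,"z": 0,"ax": 0,"ay": 0,"az": 0,"hand": 1},{"x": 0,"y": 0,"z": 0,"ax": 0,"ay": 0,"az": 0,"hand": 1},{"x": 0,"y": 0,"z": 0,"ax": 0,"ay": 0,"az": 0,"hand": 1}]'

```text
time: 10.93
tool_pos: [0.5701, -0.1816, 0.2341]
eef_rot: [0.446, 0.895, 0.0, -0.001]
ft_force: [0.2, -0.4, -0.0]
grip_width: 0.005
grasp_force: 0.0
```

Run:
```python
from h import *
from rig import imaging,status
c=imaging.capture("wrist"); cv2.imwrite("pics/w4.png",c["frame"][:,:,::-1])
s=status.sense(); print(s["tool_pos"],s["ft_force"],s["time"])
d=pickle.load(open("c0.pkl","rb"))
for n in("scene","side"):
    a=imaging.capture(n)["frame"]
    f=cv2.absdiff(a,d[n]["frame"]).max(2); 
    k,_,st,_=cv2.connectedComponentsWithStats((cv2.GaussianBlur(f,(5,5),0)>30).astype(np.uint8))
    print(n,[x.tolist() for x in st[1:] if x[4]>15])
```

```text
[ 0.56987922 -0.1809618   0.23410838] [ 0.25579045 -0.18161339  0.72484386] 10.9833
scene [[307, 0, 75, 24, 879], [351, 0, 89, 41, 1376], [463, 0, 27, 14, 303], [490, 0, 41, 19, 323], [257, 12, 117, 178, 7571], [454, 14, 31, 8, 129], [337, 17, 12, 12, 40], [290, 20, 10, 5, 37], [487, 29, 10, 5, 31], [322, 35, 11, 6, 47], [392, 35, 8, 6, 38], [414, 63, 5, 9, 19], [436, 69, 60, 72, 1968], [430, 73, 15, 8, 50], [481, 103, 28, 34, 460]]
side [[294, 0, 244, 256, 19318], [484, 0, 48, 19, 504], [532, 0, 23, 22, 336], [320, 39, 14, 11, 73], [415, 44, 5, 9, 36], [396, 48, 16, 8, 86], [425, 50, 14, 7, 71], [317, 52, 18, 9, 103], [360, 53, 9, 6, 25], [303, 65, 6, 8, 31], [289, 64, 98, 85, 3199], [308, 82, 27, 19, 274], [333, 139, 11, 18, 147], [557, 146, 20, 45, 394], [325, 161, 35, 40, 342], [522, 160, 25, 20, 177]]
```

View pics/w4.png

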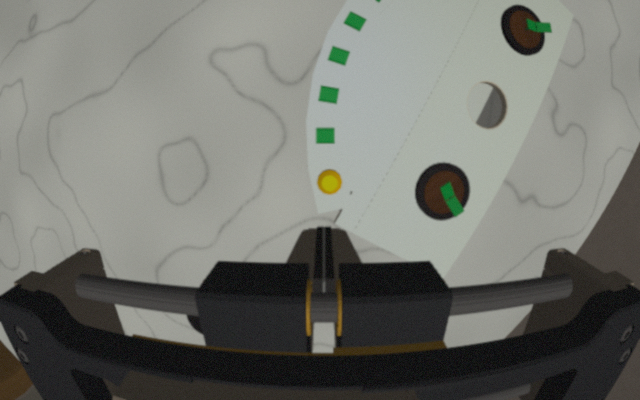

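The tabs in view, from (377,2) to (325,135), now show only their short flats, so they are fully down. The yellow cap (329,182) and both net cups are undisturbed. The tabs out of view each reached the same stop height, z=0.1363, with 9–10 N. The hand is clear.

```bash
python3 -c "
from rig import order; print(order.finish_job())"
```

```text
the job is handed in; nothing more can be done
None
```

I pressed all seven tabs to their stops in order from the blue plug to the vent cap, at about 9–11 N each. The hand finished clear of everything, and I handed the job in at about 11 s; the result wasn't reported back.

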